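# Shut the scale-weight box

### The job

The smallest of the three scale weights was left standing on the half-open lid of the wooden box. Put it upright into the box, setting it down gently, then slide the lid shut along its grooves, over the small ridge near the far end, until it drops flat and you feel it firmly against its stop. Push firmly but do not ram or jam the lid, let go, and leave the other things on the counter where they are.

Things in the scene. Friction and masses are not known exactly. Their poses are not given: they have to be found in the camera images.
- weight_box: Wooden box fixed to the counter, 240 (x) x 104 (y) x 67.5 mm high; origin centre of underside, +x is the way the lid slides shut. Each long side has a groove for the lid: floor z 50, lip underside z 62.5 mm; groove floors and lips reach 11 mm in from the outside, leaving 82 mm between. The -x end is low (z 48 mm), so the lid passes over it; the +x end is high. Never press lid and box together with over 36 N in all; pushes up to 25 N are safe.
- box_space (a point): Point on the box's inner floor (6 mm above its underside) in the middle of the space that is open at the start, 20.5 mm to +x of the box's centre: above it the opening is 82 mm wide (y) and at least 47 mm long (x), between the lid's nose and the deck that carries the ridge. The arm reaches in over the hatch rail (top at world z 125 mm), left of the post; approach from world (0.45, 0.12, 0.26).
- box_stop_average (a point): Average place of the stop face that ends the lid's travel, at groove floor height, box x +99 mm. The dark end block with stop, 42 mm deck and brass ridge (across the box, 4 mm high, sprung, its crest 25.5 mm before the stop) sits up to 12 mm nearer or further along box x, differently each time; its true place is not measured, so home must be felt.
- lid: Wooden lid loose in the grooves, 205 (x) x 91 (y) x 10 mm, 0.13-0.21 kg; origin centre of underside, axes as the box's; play 1.5 mm each side, 2.5 mm in height. It starts 103 to 110 mm short of average home, tail out of the low end. It slides with 0.5-2 N until, some 26 mm before the stop, its bevelled nose meets the ridge and climbs: 4 to 10 N there, less over the next 20 mm; see lid_nose.
- lid_nose (a point): Middle of the lid's front (+x) end, at its underside: box z 50 mm when flat, about 52 while up on the ridge. In the last 5 mm before the stop the ridge has sprung into a notch under the lid, the nose is down at z 50 again and the push falls to almost nothing; then the nose meets the hard stop, where the force rises at once.
- lid_bar (a point): Centre of the top of the lid's thumb bar: an upright dark block, 14 (lid x) x 44 (lid y) x 24 mm high, standing on the lid's top face, its centre 20 mm to -x of the lid's origin. Grip it, or push on its -x face; 75 mm of lid top lies free behind it.
- brass_weight: The smallest scale weight, brass, round, 36 mm high, 0.15 to 0.22 kg: body 34 mm diameter up to z 28, a knob of 20 mm diameter from z 28 to 36 to grip it by (in the box there is little room for fingers round the body); origin at the centre of its underside, z up. It starts on the lid's top face, between bar and nose.
- iron_weight_large: Bystander: dark iron scale weight, 54 mm diameter x 50 high; origin at the centre of its underside.
- iron_weight_small: Bystander: dark iron scale weight, 44 mm diameter x 42 high; origin at the centre of its underside.
- oval_soap: Bystander: oval bar of soap, 54 x 85 x 38 mm; origin at the centre of its underside.
- soap_block: Bystander: square-edged bar of soap, 61 x 89 x 42 mm; origin at the centre of its underside.
There are look-alikes about, which are no part of the job. Leave any purple or red look-alike of the brass_weight alone.

How it is judged (in metres and radians):
On the way, in this order (a step that is already met when the one before it is completed fails the run):
1. the brass weight stands released on the floor of the box (x of brass_weight in the frame of weight_box between -0.1 and 0.08 m and y of brass_weight in the frame of weight_box between -0.045 and 0.045 m and z of brass_weight in the frame of weight_box below 0.012 m and angle between brass_weight's own z axis and vertical below 0.2 rad and contact force between the fingers and brass_weight below 0.05 N and linear speed of brass_weight below 0.02 m/s), for 0.2 s.
2. the lid's nose is lifted by the ridge (x of lid_nose in the frame of weight_box above 0.055 m and z of lid_nose in the frame of weight_box above 0.0515 m), for 0.05 s.
3. the lid, flat beyond the ridge, is pushed against its stop (lid and box press on each other with over 6 N, its own weight included) (x of lid_nose in the frame of weight_box above 0.0855 m and z of lid_nose in the frame of weight_box below 0.0512 m and contact force between lid and weight_box above 6 N), for 0.05 s.
At the end, for the whole second after the job is handed in: Brass weight released, upright (0.2 rad) on the box floor; lid home: nose past box x +85.5 mm and flat beyond the ridge (nose and middle under 1.2 mm above the groove floor), square in its grooves; all at rest, bystanders within 20 mm of their places (x of brass_weight in the frame of weight_box between -0.1 and 0.08 m and y of brass_weight in the frame of weight_box between -0.045 and 0.045 m and z of brass_weight in the frame of weight_box below 0.012 m and angle between brass_weight's own z axis and vertical below 0.2 rad and x of lid_nose in the frame of weight_box above 0.0855 m and z of each of lid_nose, lid in the frame of weight_box below 0.0512 m and angle between the x axis of lid and the x axis of weight_box, either way round below 0.04 rad and linear speed of each of lid, brass_weight below 0.01 m/s); the robot touches nothing.
It fails at once if the lid is pressed against the box with more than 36 N (contact force between lid and weight_box above 36 N).
It fails at once if the brass weight falls free faster than 0.7 m/s (linear speed of brass_weight above 0.7 m/s and contact force between the fingers and brass_weight below 0.02 N).
It fails at once if another weight, the oval soap or the soap block is moved by more than 20 mm (distance of any of iron_weight_large, iron_weight_small, oval_soap, soap_block from where it was at the start of the episode above 0.02 m).
It also fails if it takes over 64 s, if anything falls off the work surface, if the arm or the gripper's body presses on something with over 40 N, if the wrist force passes 120 N, or if a joint passes its speed limit or range.

### The arm

A 6-joint arm with a two-finger parallel gripper is mounted at the origin on a cart in front of the work surface, level with it; the furniture and walls round the work are solid. World frame = base frame: x ahead of the robot, y to its left, z up, the work surface at z = 0. Lengths are in m, angles in degrees, forces in N, time in s.
With the tool pointing down it reaches from about 0.375 to 0.9 m from the base axis. Payload 3.1 kg.
Tool frame: the origin (TCP) lies midway between the tips of the shut fingers; the grasp point (between the pads) lies 19 mm behind it; z points along the fingers, y is the direction in which the jaws open and shut (so a half turn about z gives the same grasp; the last joint's range is limited). The gripper opens to 87 mm and grips with 3 to 60 N. Pads are 19 mm wide; open, the fingers measure 117 mm over their backs; the gripper's body (75 mm by 190 mm) begins 51 mm behind the grasp point.
Start: joints at [60.075, 30.224, 82.088, -0, 67.689, -10.227], TCP at [0.211, 0.588, 0.223] pointing down, gripper open.
Joint ranges: [-176.69, 176.69], [-43.24, 126.21], [12.49, 139.97], [-82, 262], [0, 151.66], [-163.58, 163.58]. Speed limits (degrees/s): [159.86, 159.86, 180, 180, 180, 180].

### API

Orientations are given as a 3x3 rotation matrix whose columns are the frame's x, y, z axes.
In Python, from rig import bot, capture, get_calibration gives the robot as it stands.
- The arm moves only by the tool play_rows, never from a script. Its arguments are lists of equal length, an entry for each row: "fingers": the closure in counts, from 0 (fully open) to 255 (shut); "linear": the shift along the tool's x, y, z in mm, a list of three; "rot": the turn, a rotation vector about the tool's x, y, z in degrees, a list of three. A call has 1 to 20 rows; each row is the pose to reach, as a shift and turn from the pose commanded when the call began, along the tool's axes at that moment; what a row does not reach only later rows make up. A row lasts 1/10 s, in which the tool goes at most 50 mm and 8.59 degrees, less where a joint would pass 70% of its speed; a pose out of reach is approached as far as the arm can. A call with a gripper value outside its range is refused whole. The fingers move at their own pace and stop on an object; the grip force is fixed at half the most. Time passes only in rows, so rows that repeat a pose let the fingers close. It gives the time, the measured TCP pose, the force and the opening at its end, in the units of the state.
- bot.read_state(): the state, without advancing time (a new reading comes with each control period).
- capture(name): name is "scene" or "side" or "wrist"; returns the picture (400x640x3 uint8, red, green, blue); there is no depth.
- get_calibration(name): a dict with "vfov" (degrees; the focal length in pixels is half the picture's height over the tangent of half this angle, whatever the lens; pixels are square), "cx", "cy" (the principal point, pixels), "camera_from_world" (4x4, takes a point from world to camera coordinates). Camera axes: x right, y down, z forward; pixel columns grow to the right and rows downward; lengths in m; the calibration is good to about 2 mm. A picture is of the moment at which its call begins: read the wrist's pose just before it. get_calibration takes no time and is no camera call; for the wrist camera it gives the pose at the moment of the call.
- bot.hand_in(): hands the job in, once; it reports no verdict.
The state is a dict: "time_s": time; "joint_positions": joint angles; "qvel": joint speeds; "tau": joint torques, N m; "position": TCP position; "tcp_rot": TCP orientation; "force": force on the tool from outside, world axes, zero at the start; "moment": the same for the moment, N m; "opening": opening from 0.0 (shut) to 1.0 (fully open).
Only numpy, scipy, OpenCV 4.12 (cv2) and the standard library are available. Lean on these libraries where they do the work, as an engineer would, in place of code of your own. Each camera call takes 0.05 s, during which the arm holds its last target.

## Working session

There is one attempt and no reset: what is moved stays moved. The work goes in short steps, Python scripts to look and compute and a tool call to move; the robot and the scene stay as the last step left them, time stands still between calls to the robot, and variables do not carry over. Pictures are saved under pics/ and viewed, and the job is handed in when it is done.

Besides the shell and the picture viewer there is one more tool, called after "Emit:" by a JSON object that holds its "fn" and its "kwargs", one argument or row to a line. play_rows: Moves the arm, as the interface text tells. Its arguments: {"type":"object","properties":{"fingers":{"type":"array"},"linear":{"type":"array"},"rot":{"type":"array"}},"required":["fingers","linear","rot"]}

```bash
ls; mkdir -p pics; python3 - <<'E'
from rig import bot,capture,get_calibration
import cv2
print(bot.read_state())
for n in ["scene","side","wrist"]:
    c=get_calibration(n);print(n,c)
    cv2.imwrite(f"pics/{n}0.png",capture(n)[:,:,::-1])
E
```

```text
pics
{'time_s': 0.0, 'joint_positions': array([ 6.00752282e+01,  3.02773695e+01,  8.21567510e+01,  2.96689684e-04,
        6.76866537e+01, -1.02261211e+01]), 'qvel': array([ 0.02250539, -0.07117314, -0.07953901,  0.13115282,  0.00598883,
        0.08897399]), 'tau': array([-1.41882123e-03, -4.40051830e+01, -1.76586503e+01,  6.31136843e-02,
        5.82150940e-02, -1.58931866e-04]), 'position': array([0.21026362, 0.58780321, 0.2215867 ]), 'tcp_rot': array([[-9.41477619e-01,  3.37073848e-01, -1.05570732e-03],
       [ 3.37075289e-01,  9.41475927e-01, -1.82449305e-03],
       [ 3.78934133e-04, -2.07357222e-03, -9.99997778e-01]]), 'force': array([-0.46332024, -0.14886574, -0.12248777]), 'moment': array([0.02970367, 0.00338152, 0.03441415]), 'opening': 0.9977618205992194}
scene {'vfov': 53.404852961143476, 'cx': 327.42117911581664, 'cy': 203.21889611584675, 'camera_from_world': array([[-0.52222469, -0.8527499 , -0.00994895,  0.31375907],
       [-0.3850737 ,  0.24619646, -0.88944115,  0.30058881],
       [ 0.76092024, -0.46065705, -0.45694143,  0.55941564],
       [ 0.        ,  0.        ,  0.        ,  1.        ]])}
side {'vfov': 52.93516235410753, 'cx': 318.3757358354159, 'cy': 198.0616754113891, 'camera_from_world': array([[ 0.99997845, -0.0049744 , -0.00428344, -0.57196701],
       [-0.00642181, -0.60598014, -0.79545385,  0.03856065],
       [ 0.00136122,  0.79546422, -0.60599902,  1.16218915],
       [ 0.        ,  0.        ,  0.        ,  1.        ]])}
wrist {'vfov': 69.2153403354895, 'cx': 315.8786016382892, 'cy': 196.83559672633868, 'camera_from_world': array([[ 0.33750129,  0.9413223 , -0.00228154, -0.6245572 ],
       [ 0.89760681, -0.3210956 ,  0.30199278, -0.0362166 ],
       [ 0.28353995, -0.10397088, -0.95330748,  0.39113595],
       [ 0.        ,  0.        ,  0.        ,  1.        ]])}
```

View pics/scene0.png

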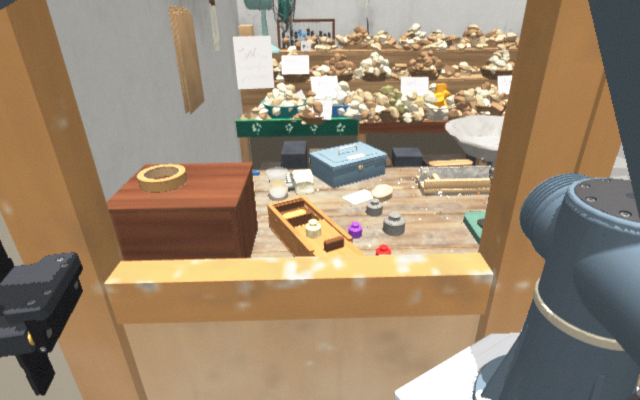

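View pics/side0.png

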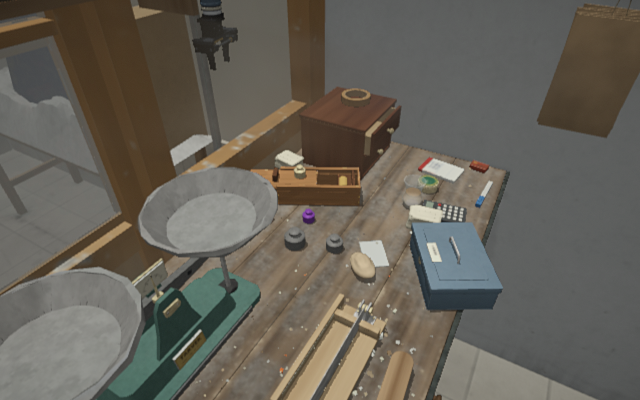

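View pics/wrist0.png

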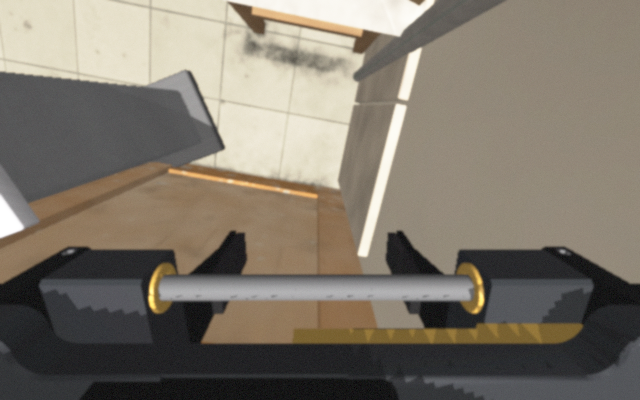

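The scene view shows the box at (270-360, 200-260), with the brass weight at about (313,228) and the bar at (333,243). The side view shows the box at (265-360, 165-205), with the weight at (300,172) and the bar at (276,174). I'll zoom in next.

```bash
python3 - <<'E'
import cv2
a=cv2.imread("pics/scene0.png")[190:270,255:405];b=cv2.imread("pics/side0.png")[145:265,235:385]
cv2.imwrite("pics/sc_z.png",cv2.resize(a,None,fx=5.3,fy=5.3,interpolation=2));cv2.imwrite("pics/si_z.png",cv2.resize(b,None,fx=5,fy=5,interpolation=2))
E
```

```text
(no output)
```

View pics/sc_z.png

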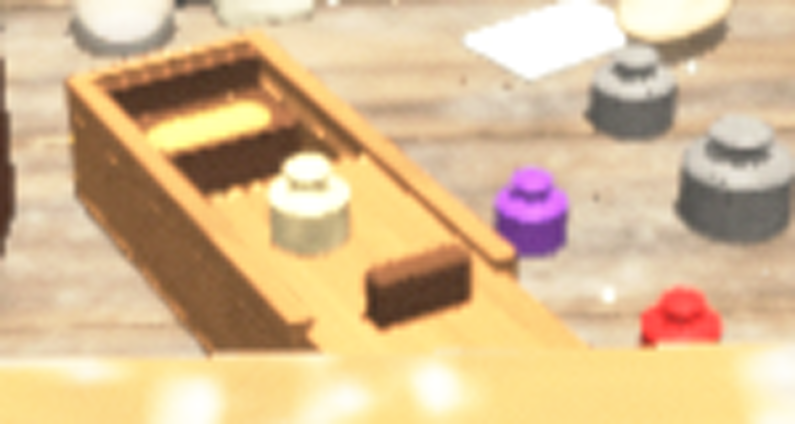

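View pics/si_z.png

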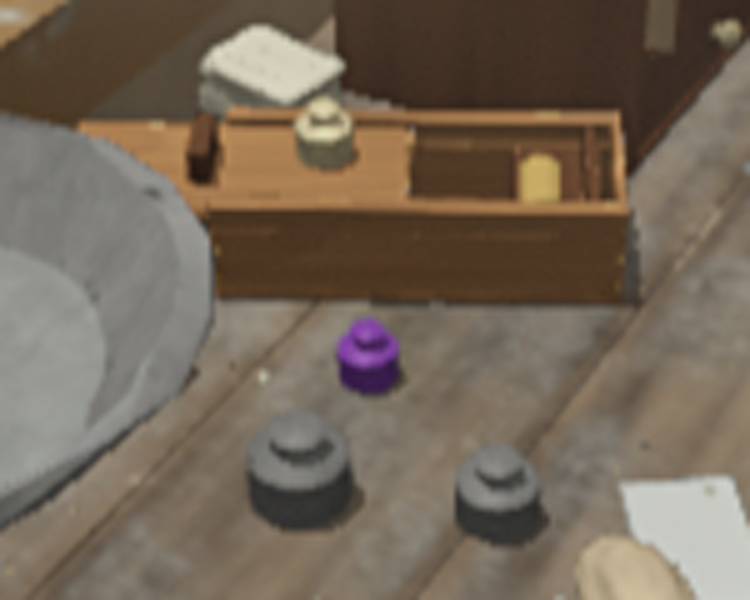

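```bash
cat > h.py <<'E'
import numpy as np
from rig import bot,capture,get_calibration
import math
def ray(c,uv):
    f=200/math.tan(math.radians(c['vfov']/2))
    M=np.array(c['camera_from_world']);R=M[:3,:3];t=M[:3,3]
    d=R.T@np.array([(uv[0]-c['cx'])/f,(uv[1]-c['cy'])/f,1]);return -R.T@t,d
def plane(c,uv,z):
    o,d=ray(c,uv);return o+d*(z-o[2])/d[2]
def tri(obs):
    A=[];b=[]
    for c,uv in obs:
        o,d=ray(c,uv);d=d/np.linalg.norm(d);P=np.eye(3)-np.outer(d,d);A.append(P);b.append(P@o)
    A_=np.vstack(A);b_=np.hstack(b);p=np.linalg.lstsq(A_,b_,rcond=None)[0]
    return p,[float(np.linalg.norm(P@p-bb)) for P,bb in zip(A,b)]
def proj(c,p):
    f=200/math.tan(math.radians(c['vfov']/2));q=(np.array(c['camera_from_world'])@np.append(p,1))[:3]
    return q[:2]/q[2]*f+[c['cx'],c['cy']]
E
python3 - <<'E'
from h import *
np.set_printoptions(precision=4,suppress=True)
S=get_calibration("scene");D=get_calibration("side")
si=lambda x,y:(x/5+235-.4,y/5+145-.4); sc=lambda x,y:(x/5.3+255-.4,y/5.3+190-.4)
pts={'knobtop':((308,160),(324,103),.096),'c+x-y':((255,36),(628,207),.0675),'c+x+y':((70,80),(617,112),.0675),
'c-x+y':((308,322),(228,110),.0675),'c-x-y':((515,255),(208,208),.0675),'barright':((470,250),(212,155),.084),'lidnose-y':((365,155),(410,200),.06),'lidnose+y':((205,192),(410,127),.06)}
for k,(a,b,z) in pts.items():
    print(k,tri([(S,sc(*a)),(D,si(*b))]),plane(S,sc(*a),z),plane(D,si(*b),z))
E
```

```text
knobtop (array([0.5173, 0.0879, 0.0978]), [0.00022030656018286253, 0.00022030656018342582]) [0.5198 0.0863 0.096 ] [0.5172 0.091  0.096 ]
c+x-y (array([0.6899, 0.0222, 0.0671]), [0.0019036443297272391, 0.0019036443297267445]) [0.6857 0.023  0.0675] [0.6912 0.0243 0.0675]
c+x+y (array([0.6922, 0.12  , 0.0684]), [0.0013016132556384003, 0.0013016132556376726]) [0.6914 0.1195 0.0675] [0.6933 0.1234 0.0675]
c-x+y (array([0.4555, 0.1253, 0.0679]), [0.0018819175876904322, 0.0018819175876907037]) [0.4533 0.1249 0.0675] [0.4566 0.1284 0.0675]
c-x-y (array([0.4523, 0.0283, 0.0659]), [0.00015805722137245172, 0.00015805722137190946]) [0.4505 0.0297 0.0675] [0.4524 0.0259 0.0675]
barright (array([0.4508, 0.055 , 0.081 ]), [0.003701631557809979, 0.003701631557810552]) [0.4415 0.0577 0.084 ] [0.4536 0.0552 0.084 ]
lidnose-y (array([0.5654, 0.0345, 0.0633]), [0.0029890592381919953, 0.00298905923819162]) [0.5657 0.0319 0.06  ] [0.5673 0.0431 0.06  ]
lidnose+y (array([0.5673, 0.1115, 0.0652]), [0.00019578280416163307, 0.00019578280416147038]) [0.575  0.1077 0.06  ] [0.5674 0.1197 0.06  ]
```

```bash
python3 - <<'E'
from h import *
np.set_printoptions(precision=3,suppress=True)
S=get_calibration("scene");D=get_calibration("side")
for c in(S,D):print(ray(c,(320,200)))
for uv in[(118,260),(490,255),(110,285),(490,280)]:print('rail',uv,plane(S,uv,.125))
# vertical posts: ground-plane directions
for uv in[(80,100),(50,20),(500,200),(520,20),(600,150)]:
    o,d=ray(S,uv);print(uv,o,d)
for p in [(.211,.588,.223),(.3,.4,.3),(.45,.12,.26),(0,0,0),(0,0,.3)]:print(p,proj(S,p),proj(D,p))
print(plane(D,(300,105),.125),plane(D,(215,150),.125),plane(D,(290,100),.125))
E
```

```text
(array([-0.146,  0.451,  0.526]), array([ 0.774, -0.447, -0.45 ]))
(array([ 0.571, -0.904,  0.733]), array([ 0.005,  0.793, -0.61 ]))
rail (118, 260) [0.534 0.468 0.125]
rail (490, 255) [ 0.2   -0.089  0.125]
rail (110, 285) [0.465 0.487 0.125]
rail (490, 280) [ 0.154 -0.032  0.125]
(80, 100) [-0.146  0.451  0.526] [ 1.186  0.006 -0.22 ]
(50, 20) [-0.146  0.451  0.526] [ 1.303  0.021 -0.04 ]
(500, 200) [-0.146  0.451  0.526] [ 0.537 -0.833 -0.454]
(520, 20) [-0.146  0.451  0.526] [ 0.685 -0.987 -0.052]
(600, 150) [-0.146  0.451  0.526] [ 0.454 -1.078 -0.345]
(0.211, 0.588, 0.223) [-16.209 393.04 ] [220.345  64.659]
(0.3, 0.4, 0.3) [167.988 217.469] [233.256  60.634]
(0.45, 0.12, 0.26) [313.129 162.566] [273.235 109.062]
(0, 0, 0) [550.431 416.867] [120.677 211.39 ]
(0, 0, 0.3) [620.006 235.   ] [ 83.49  116.082]
[0.509 0.445 0.125] [0.266 0.132 0.125] [0.471 0.489 0.125]
```

```bash
cat >> h.py <<'E'
from scipy.spatial.transform import Rotation as Ro
np.set_printoptions(precision=4,suppress=True)
def Rt(yaw): # tool y at angle (90+yaw) deg, z down
    a=math.radians(yaw);y=np.array([-math.sin(a),math.cos(a),0]);z=np.array([0,0,-1.]);return np.column_stack([np.cross(y,z),y,z])
def go(p,yaw):
    s=bot.read_state();R=np.array(s['tcp_rot']);
    print('lin',R.T@(np.array(p)-s['position'])*1000,'rot',Ro.from_matrix(R.T@Rt(yaw)).as_rotvec(degrees=True),'pos',s['position'],'F',s['force'],'t',s['time_s'],'op',s['opening'],'j',s['joint_positions'])
E
python3 -c "
from h import *
go((.45,.12,.26),-1.4)"
```

```text
lin [-383.3467 -359.8523  -37.712 ] rot [ -0.0917  -0.0308 -18.2965] pos [0.2103 0.5879 0.2218] F [ 0.1894 -0.4655  0.0925] t 0.15 op 0.9989334305213955 j [ 60.0768  30.2667  82.1394  -0.0014  67.6902 -10.2262]
```

Emit:
{"fn": "play_rows", "kwargs": {
  "fingers": [0,0,0,0,0,0,0,0,0,0,0,0,0,0,0,0,0],
  "linear": [
    [0,0,-37],
    [-30,-28,-38],
    [-60,-56,-38],
    [-90,-84,-38],
    [-120,-112,-38],
    [-150,-140,-38],
    [-180,-169,-38],
    [-210,-197,-38],
    [-240,-225,-38],
    [-270,-253,-38],
    [-300,-282,-38],
    [-330,-310,-38],
    [-360,-338,-38],
    [-383,-360,-38],
    [-383,-360,-38],
    [-383,-360,-38],
    [-383,-360,-38]
  ],
  "rot": [
    [0,0,0],
    [0,0,-2],
    [0,0,-4],
    [0,0,-6],
    [0,0,-8],
    [0,0,-10],
    [0,0,-12],
    [0,0,-14],
    [0,0,-16],
    [0,0,-17],
    [0,0,-18.3],
    [0,0,-18.3],
    [0,0,-18.3],
    [0,0,-18.3],
    [0,0,-18.3],
    [0,0,-18.3],
    [0,0,-18.3]
  ]
}}

```text
time_s: 1.85
position: [0.449, 0.1211, 0.2603]
tcp_rot: [[-1.0, 0.024, -0.001], [0.024, 1.0, 0.0], [0.001, 0.0, -1.0]]
force: [-0.5, 0.0, 0.1]
opening: 1.0
```

```bash
python3 - <<'E'
from h import *
import cv2
go((.45,.12,.26),-1.4)
c=get_calibration("wrist");cv2.imwrite("pics/w1.png",capture("wrist")[:,:,::-1])
np.save("w1.npy",c)
for p in [(.5173,.088,.096),(.5725,.074,.0675),(.593,.0735,.006)]:print(proj(c,p))
E
```

```text
lin [-1.0522 -1.0855  0.3089] rot [ 0.0214 -0.0714  0.0397] pos [0.449  0.1211 0.2603] F [-0.4816  0.042   0.0956] t 1.85 op 1.0000799581975042 j [  1.2697  14.9713 101.4486   0.0275  63.6505 -87.3822]
[289.7837 235.1025]
[283.4642 263.0772]
[287.9767 254.4811]
```

View pics/w1.png

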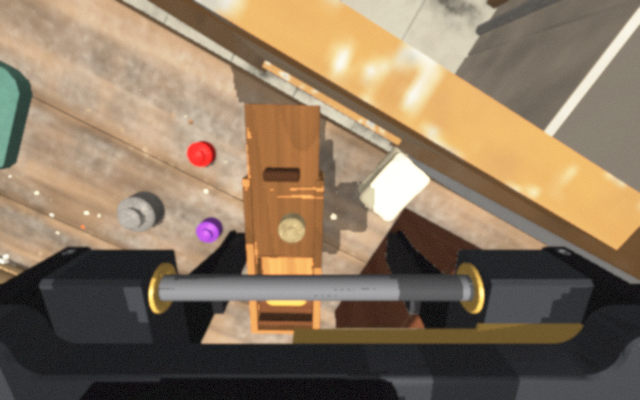

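```bash
python3 - <<'E'
import cv2
a=cv2.imread("pics/w1.png")[90:340,225:345]
cv2.imwrite("pics/w1z.png",cv2.resize(cv2.transpose(a),None,fx=3.2,fy=3.2,interpolation=2))
E
```

```text
(no output)
```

View pics/w1z.png

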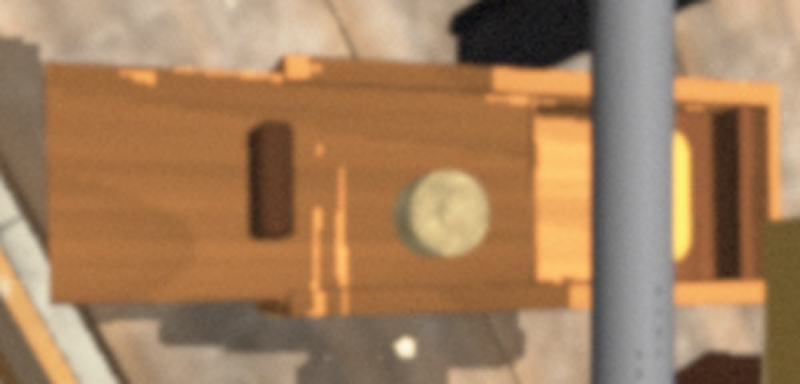

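```bash
python3 - <<'E'
from h import *
c=np.load("w1.npy",allow_pickle=True).item()
q=lambda X,Y:(225+Y/3.2-.3,90+X/3.2-.3)
for n,X,Y,z in [('weight',449,212,.088),('bodyL',407,212,.088),('bodyR',490,212,.088),('wT',449,168,.088),('wB',449,257,.088),('barc',271,181,.084),('barT',271,122,.084),('barB',271,239,.084),('tail',47,180,.06),('nose',534,200,.06),('nose-y',534,118,.06),('tail-y',47,63,.06),('tail+y',52,302,.06),
 ('box-x-y',285,58,.0675),('box-x+y',288,317,.0675),('box+x-y',777,86,.0675),('box+x in',770,160,.0675),('box+y',600,304,.0675),('ridge',682,195,.054),('deckedge?',675,260,.05)]:
    print(n,plane(c,q(X,Y),z))
E
```

```text
weight [0.5141 0.0889 0.088 ]
bodyL [0.4965 0.0898 0.088 ]
bodyR [0.5318 0.0881 0.088 ]
wT [0.5137 0.0718 0.088 ]
wB [0.5145 0.1065 0.088 ]
barc [0.4436 0.0806 0.084 ]
barT [0.4431 0.0587 0.084 ]
barB [0.4441 0.1022 0.084 ]
tail [0.3642 0.0823 0.06  ]
nose [0.5667 0.0788 0.06  ]
nose-y [0.5659 0.043  0.06  ]
tail-y [0.3631 0.0389 0.06  ]
tail+y [0.367  0.1275 0.06  ]
box-x-y [0.4518 0.03   0.0675]
box-x+y [0.4555 0.1314 0.0675]
box+x-y [0.689  0.0193 0.0675]
box+x in [0.6858 0.0543 0.0675]
box+y [0.5961 0.1235 0.0675]
ridge [0.6478 0.0715 0.054 ]
deckedge? [0.6477 0.1019 0.05  ]
```

```bash
python3 - <<'E'
from h import *
go((.5155,.0887,.15),-2)
E
```

```text
lin [-67.402  -31.1102 110.3189] rot [ 0.0154 -0.0562  0.679 ] pos [0.4489 0.1213 0.2604] F [-0.6162  0.0926 -0.602 ] t 1.9 op 0.9999042445288746 j [  1.3012  14.9612 101.4479   0.0204  63.6463 -87.3869]
```

Emit:
{"fn": "play_rows", "kwargs": {
  "fingers": [110,110,110,110,110,110,110,110],
  "linear": [
    [-25,-12,20],
    [-50,-24,50],
    [-67.4,-31,80],
    [-67.4,-31,100],
    [-67.4,-31,110],
    [-67.4,-31,110],
    [-67.4,-31,110],
    [-67.4,-31,110]
  ],
  "rot": [
    [0,0,0.3],
    [0,0,0.6],
    [0,0,0.6],
    [0,0,0.6],
    [0,0,0.6],
    [0,0,0.6],
    [0,0,0.6],
    [0,0,0.6]
  ]
}}

```text
time_s: 2.7
position: [0.517, 0.0882, 0.1518]
tcp_rot: [[-0.999, 0.034, 0.003], [0.034, 0.999, -0.0], [-0.003, -0.0, -1.0]]
force: [-0.4, 0.6, 0.1]
opening: 0.572
```

```bash
python3 - <<'E'
from h import *
import cv2
go((.5155,.0887,.090),-2)
c=get_calibration("wrist");cv2.imwrite("pics/w2.png",capture("wrist")[:,:,::-1]);np.save("w2.npy",c)
d=get_calibration("side")
cv2.imwrite("pics/s2.png",cv2.resize(capture("side")[100:240,220:400,::-1],None,fx=4,fy=4,interpolation=2))
for p in [(.5155,.0887,.096),(.5725,.074,.0675),(.593,.0735,.006)]:print(proj(c,p),proj(d,p))
E
```

```text
lin [ 1.6929  0.4053 61.8336] rot [-0.0009  0.1434  0.0549] pos [0.517  0.0882 0.1518] F [-0.4063  0.6307  0.1398] t 2.7 op 0.5721033524672122 j [ -2.5325  28.2807 100.6059   0.0006  50.97   -90.5878]
[315.6861 211.982 ] [298.7802 165.6373]
[302.3355 257.9582] [318.3293 176.4098]
[305.0974 246.9982] [325.1803 193.2591]
```

View pics/w2.png

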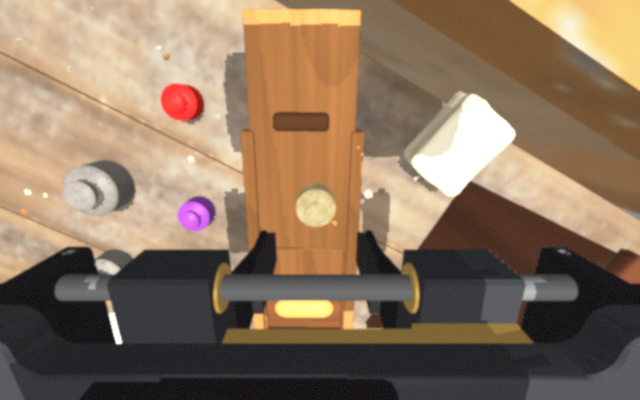

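View pics/s2.png

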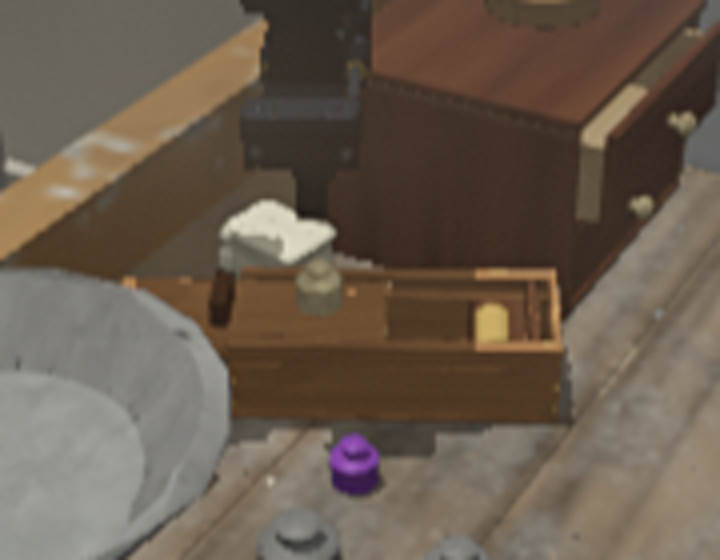

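```bash
python3 - <<'E'
from h import *
c=np.load("w2.npy",allow_pickle=True).item()
for n,u,v,z in [('w',316,206,.088),('wl',295.5,206,.088),('wr',336.5,206,.088),('wt',316,185,.088),('wb',316,227,.088),('nose',300,247,.06),('barL',273,122,.084),('barR',329,122,.084),('bartop',300,114,.084),('boxl',243,131,.0675),('boxr',363,131,.0675),('tail',303,10,.06),('ridgeL',276,309,.054),('ridgeR',333,309,.054),('lid-yTail',246,25,.06),('lid-yNose',248,200,.06)]:
    print(n,plane(c,(u,v),z))
E
```

```text
w [0.5133 0.089  0.088 ]
wl [0.5127 0.0722 0.088 ]
wr [0.5139 0.1058 0.088 ]
wt [0.4954 0.0896 0.088 ]
wb [0.532  0.0884 0.088 ]
nose [0.5648 0.0718 0.06  ]
barL [0.4456 0.0585 0.084 ]
barR [0.447  0.1012 0.084 ]
bartop [0.4404 0.0794 0.084 ]
boxl [0.4528 0.0307 0.0675]
boxr [0.4562 0.1299 0.0675]
tail [0.3654 0.0842 0.06  ]
ridgeL [0.6405 0.0419 0.054 ]
ridgeR [0.6426 0.1028 0.054 ]
lid-yTail [0.374 0.04  0.06 ]
lid-yNose [0.5153 0.0266 0.06  ]
```

Emit:
{"fn": "play_rows", "kwargs": {
  "fingers": [110,110,110,110,110,110,110,110],
  "linear": [
    [2,0.7,15],
    [2,0.7,35],
    [2,0.7,50],
    [2,0.7,56],
    [2,0.7,60],
    [2,0.7,62],
    [2,0.7,62],
    [2,0.7,62]
  ],
  "rot": [
    [0,0,0],
    [0,0,0],
    [0,0,0],
    [0,0,0],
    [0,0,0],
    [0,0,0],
    [0,0,0],
    [0,0,0]
  ]
}}

```text
time_s: 3.6
position: [0.515, 0.0885, 0.0891]
tcp_rot: [[-0.999, 0.035, 0.001], [0.035, 0.999, -0.0], [-0.001, -0.0, -1.0]]
force: [-0.3, -0.1, 0.5]
opening: 0.566
```

```bash
python3 - <<'E'
from h import *
import cv2
go((.515,.089,.0895),-2)
cv2.imwrite("pics/s3.png",cv2.resize(capture("side")[110:210,240:380,::-1],None,fx=5.5,fy=5.5,interpolation=2))
cv2.imwrite("pics/w3.png",capture("wrist")[:,:,::-1])
E
```

```text
lin [-0.0096  0.491  -0.3883] rot [-0.0019  0.0701  0.003 ] pos [0.515  0.0885 0.0891] F [-0.2678 -0.1334  0.4919] t 3.6 op 0.5662827080589679 j [ -2.5118  34.1686 103.4124  -0.0018  42.3489 -90.5135]
```

View pics/s3.png

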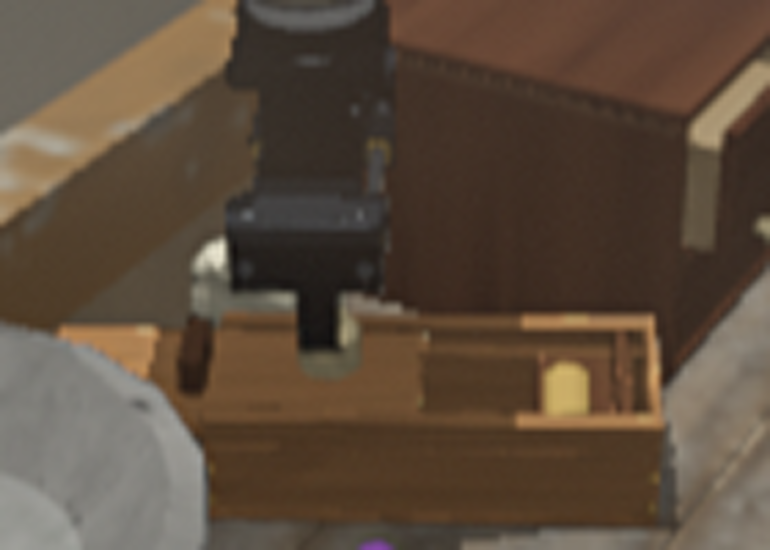

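View pics/w3.png

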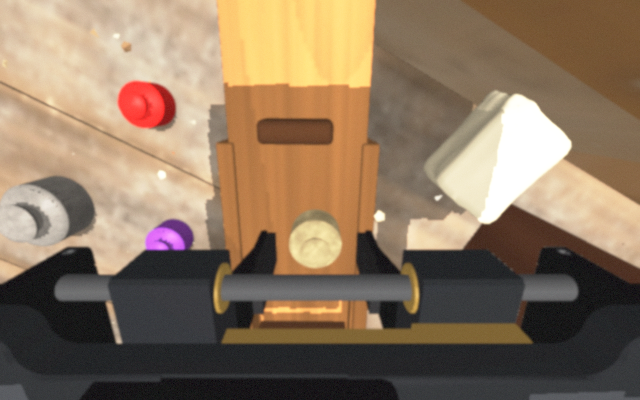

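```bash
python3 - <<'E'
from h import *
c=get_calibration("wrist")
print(plane(c,(316,248),.096),plane(c,(315,241),.088),plane(c,(315,214),.088),plane(c,(315,268),.088))
d=get_calibration("side")
print(proj(d,(.515,.063,.095)),proj(d,(.515,.0885,.07)),plane(d,(299.5,175),.07))
E
```

```text
[0.5123 0.0892 0.096 ] [0.5117 0.0886 0.088 ] [0.4939 0.0893 0.088 ] [0.5306 0.088  0.088 ]
[298.3159 170.7728] [298.9061 173.0804] [0.5171 0.0783 0.07  ]
```

Emit:
{"fn": "play_rows", "kwargs": {
  "fingers": [160,200,230,230,230,230,230,230],
  "linear": [
    [0,0.5,0],
    [0,0.5,0],
    [0,0.5,0],
    [0,0.5,0],
    [0,0.5,0],
    [0,0.5,0],
    [0,0.5,0],
    [0,0.5,0]
  ],
  "rot": [
    [0,0,0],
    [0,0,0],
    [0,0,0],
    [0,0,0],
    [0,0,0],
    [0,0,0],
    [0,0,0],
    [0,0,0]
  ]
}}

```text
time_s: 4.5
position: [0.5146, 0.0889, 0.0886]
tcp_rot: [[-0.999, 0.035, 0.0], [0.035, 0.999, -0.0], [-0.0, -0.0, -1.0]]
force: [-0.6, -0.2, 0.6]
opening: 0.172
```

Emit:
{"fn": "play_rows", "kwargs": {
  "fingers": [255,255,255,255,255,255,255],
  "linear": [
    [0,0,0],
    [0,0,0],
    [0,0,-2],
    [0,0,-5],
    [0,0,-10],
    [0,0,-10],
    [0,0,-10]
  ],
  "rot": [
    [0,0,0],
    [0,0,0],
    [0,0,0],
    [0,0,0],
    [0,0,0],
    [0,0,0],
    [0,0,0]
  ]
}}

```text
time_s: 5.2
position: [0.5147, 0.0891, 0.0988]
tcp_rot: [[-0.999, 0.035, 0.001], [0.035, 0.999, 0.0], [-0.001, 0.0, -1.0]]
force: [0.2, -0.2, -1.7]
opening: 0.173
```

```bash
python3 - <<'E'
from h import *
import cv2
go((.515,.089,.15),-2)
cv2.imwrite("pics/s4.png",cv2.resize(capture("side")[110:210,240:380,::-1],None,fx=5.5,fy=5.5,interpolation=2))
cv2.imwrite("pics/w4.png",capture("wrist")[:,:,::-1])
E
```

```text
lin [ -0.377   -0.061  -51.1961] rot [0.0037 0.029  0.0036] pos [0.5147 0.0891 0.0988] F [ 0.192  -0.2065 -1.7245] t 5.2 op 0.17271687562813173 j [ -2.4529  33.1997 103.0812   0.0057  43.6901 -90.4606]
```

View pics/s4.png

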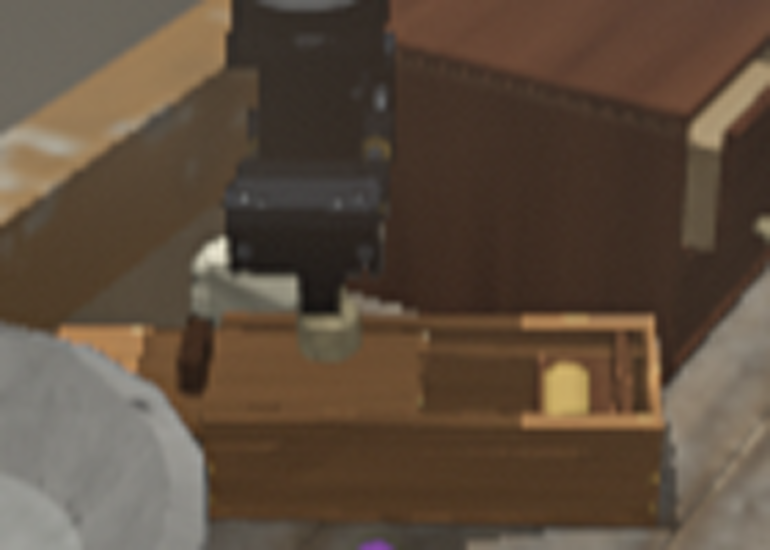

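View pics/w4.png

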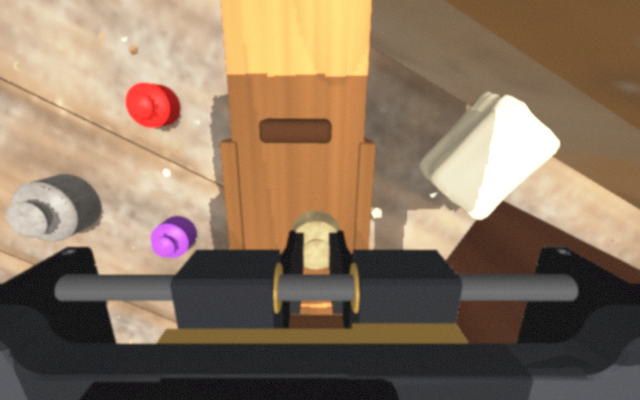

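```bash
python3 - <<'E'
from h import *
d=get_calibration("side");s=get_calibration("scene")
q=lambda X,Y:(240+X/5.5-.4,110+Y/5.5-.4)
for n,X,Y,z in [('nose-y',421,408,.06),('nose+y',425,335,.06),('deck+y',541,352,.05),('deck-y',541,412,.05),('wbody',328,335,.075),('fing',322,290,.1)]:print(n,plane(d,q(X,Y),z))
sc=lambda x,y:(x/5.3+255-.4,y/5.3+190-.4)
print('scene deck',plane(s,sc(170,152),.05),plane(s,sc(300,125),.05),'nose',plane(s,sc(208,195),.06))
go((.591,.0745,.12),-2)
E
python3 - <<'E'
import cv2
a=cv2.imread("pics/w4.png")
E
```

```text
nose-y [0.566  0.0472 0.06  ]
nose+y [0.5683 0.1169 0.06  ]
deck+y [0.6324 0.1143 0.05  ]
deck-y [0.6299 0.0569 0.05  ]
wbody [0.5159 0.0947 0.075 ]
fing [0.5134 0.1005 0.1   ]
scene deck [0.6317 0.0974 0.05  ] [0.6221 0.0339 0.05  ] nose [0.572  0.1078 0.06  ]
lin [-77.0182 -11.8695 -21.4699] rot [ 0.0021 -0.0068  0.0012] pos [0.5144 0.089  0.0985] F [-0.2919 -0.0573 -2.5522] t 5.3 op 0.1762161095258192 j [ -2.4558  33.2246 103.0941   0.0029  43.6882 -90.4591]
```

Emit:
{"fn": "play_rows", "kwargs": {
  "fingers": [255,255,255,255,255,255,255,255,255,255,255,255,255,255,255],
  "linear": [
    [0,0,-10],
    [0,0,-20],
    [-12,-2,-22],
    [-30,-5,-22],
    [-50,-8,-22],
    [-68,-11,-22],
    [-77,-12,-22],
    [-80,-12,-22],
    [-80,-12,-22],
    [-80,-12,-12],
    [-80,-12,3],
    [-80,-12,18],
    [-80,-12,28],
    [-80,-12,35],
    [-80,-12,35]
  ],
  "rot": [
    [0,0,0],
    [0,0,0],
    [0,0,0],
    [0,0,0],
    [0,0,0],
    [0,0,0],
    [0,0,0],
    [0,0,0],
    [0,0,0],
    [0,0,0],
    [0,0,0],
    [0,0,0],
    [0,0,0],
    [0,0,0],
    [0,0,0]
  ]
}}

```text
time_s: 6.8
position: [0.5929, 0.0744, 0.0623]
tcp_rot: [[-0.999, 0.035, -0.003], [0.035, 0.999, 0.0], [0.003, 0.0, -1.0]]
force: [0.5, 0.1, -1.7]
opening: 0.173
```

```bash
python3 - <<'E'
from h import *
import cv2
go((.594,.074,.037),-2)
cv2.imwrite("pics/s5.png",cv2.resize(capture("side")[110:210,240:380,::-1],None,fx=5.5,fy=5.5,interpolation=2))
cv2.imwrite("pics/c5.png",cv2.resize(capture("scene")[150:270,255:405,::-1],None,fx=5,fy=5,interpolation=2))
E
```

```text
lin [-1.1377 -0.3579 25.3327] rot [ 0.0035 -0.1537  0.0104] pos [0.5929 0.0744 0.0623] F [ 0.4757  0.0538 -1.7287] t 6.8 op 0.17347352689044543 j [ -3.553   40.6291  92.9452  -0.0009  46.5793 -91.5628]
```

View pics/s5.png

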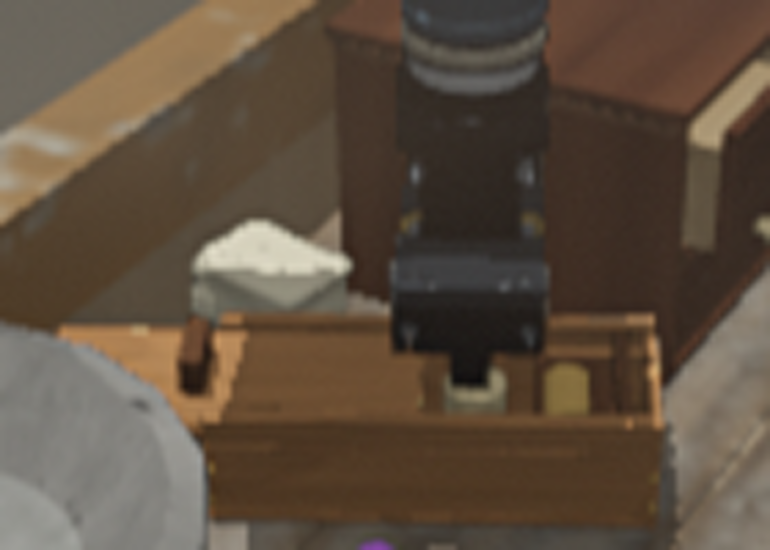

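View pics/c5.png

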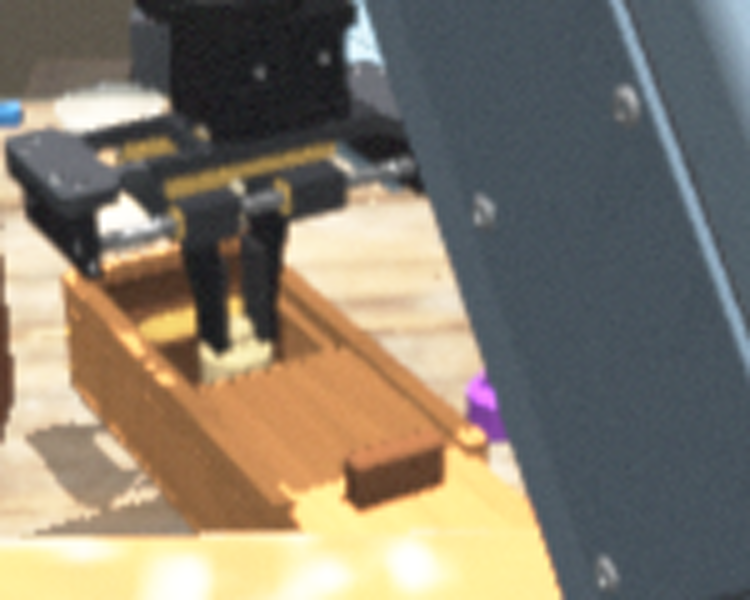

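The weight hangs in the gap, at about x=475 in the zoomed side view with the gap running 425-541. I'll lower it gently.

Emit:
{"fn": "play_rows", "kwargs": {
  "fingers": [255,255,255,255,255,255,255,255,255],
  "linear": [
    [-1,0,6],
    [-1,0,12],
    [-1,0,17],
    [-1,0,21],
    [-1,0,23],
    [-1,0,24],
    [-1,0,25],
    [-1,0,25.5],
    [-1,0,25.5]
  ],
  "rot": [
    [0,0,0],
    [0,0,0],
    [0,0,0],
    [0,0,0],
    [0,0,0],
    [0,0,0],
    [0,0,0],
    [0,0,0],
    [0,0,0]
  ]
}}

```text
time_s: 7.8
position: [0.5951, 0.0742, 0.0381]
tcp_rot: [[-0.999, 0.035, 0.0], [0.035, 0.999, -0.0], [-0.0, -0.0, -1.0]]
force: [-0.1, 0.4, -2.7]
opening: 0.174
```

Emit:
{"fn": "play_rows", "kwargs": {
  "fingers": [255,255,255,255,255,255],
  "linear": [
    [0,0,0.7],
    [0,0,1.4],
    [0,0,1.9],
    [0,0,2.4],
    [0,0,2.4],
    [0,0,2.4]
  ],
  "rot": [
    [0,0,0],
    [0,0,0],
    [0,0,0],
    [0,0,0],
    [0,0,0],
    [0,0,0]
  ]
}}

```text
time_s: 8.4
position: [0.595, 0.0742, 0.0356]
tcp_rot: [[-0.999, 0.035, -0.0], [0.035, 0.999, -0.0], [0.0, -0.0, -1.0]]
force: [-0.1, -0.5, -1.4]
opening: 0.177
```

Emit:
{"fn": "play_rows", "kwargs": {
  "fingers": [255,255,255,255],
  "linear": [
    [0,0,0.4],
    [0,0,0.8],
    [0,0,1.0],
    [0,0,1.0]
  ],
  "rot": [
    [0,0,0],
    [0,0,0],
    [0,0,0],
    [0,0,0]
  ]
}}

```text
time_s: 8.8
position: [0.5951, 0.0742, 0.0346]
tcp_rot: [[-0.999, 0.035, -0.0], [0.035, 0.999, -0.0], [0.0, -0.0, -1.0]]
force: [0.7, 0.1, -1.0]
opening: 0.172
```

Emit:
{"fn": "play_rows", "kwargs": {
  "fingers": [255,255,255,255],
  "linear": [
    [0,0,0.4],
    [0,0,0.8],
    [0,0,0.8],
    [0,0,0.8]
  ],
  "rot": [
    [0,0,0],
    [0,0,0],
    [0,0,0],
    [0,0,0]
  ]
}}

```text
time_s: 9.2
position: [0.5953, 0.074, 0.0344]
tcp_rot: [[-0.999, 0.035, 0.001], [0.035, 0.999, -0.0], [-0.001, -0.0, -1.0]]
force: [-0.7, -0.8, 5.1]
opening: 0.174
```

Emit:
{"fn": "play_rows", "kwargs": {
  "fingers": [255,205,195,180,160,150,150,150],
  "linear": [
    [0,0,-0.6],
    [0,0,-0.6],
    [0,0,-0.6],
    [0,0,-0.6],
    [0,0,-0.6],
    [0,0,-0.6],
    [0,0,-0.6],
    [0,0,-0.6]
  ],
  "rot": [
    [0,0,0],
    [0,0,0],
    [0,0,0],
    [0,0,0],
    [0,0,0],
    [0,0,0],
    [0,0,0],
    [0,0,0]
  ]
}}

```text
time_s: 10.0
position: [0.5951, 0.0743, 0.0344]
tcp_rot: [[-0.999, 0.035, 0.0], [0.035, 0.999, 0.0], [-0.0, 0.0, -1.0]]
force: [-0.0, -0.3, 0.3]
opening: 0.409
```

Emit:
{"fn": "play_rows", "kwargs": {
  "fingers": [150,150,150,150,150,150,150,150],
  "linear": [
    [0,0,-3],
    [0,0,-10],
    [0,0,-25],
    [0,0,-45],
    [0,0,-70],
    [0,0,-95],
    [0,0,-105],
    [0,0,-105]
  ],
  "rot": [
    [0,0,0],
    [0,0,0],
    [0,0,0],
    [0,0,0],
    [0,0,0],
    [0,0,0],
    [0,0,0],
    [0,0,0]
  ]
}}

```text
time_s: 10.8
position: [0.5965, 0.0742, 0.142]
tcp_rot: [[-0.999, 0.035, 0.005], [0.035, 0.999, -0.0], [-0.005, -0.0, -1.0]]
force: [0.4, -0.5, -0.5]
opening: 0.409
```

```bash
python3 - <<'E'
from h import *
import cv2
go((.41,.08,.14),-2)
cv2.imwrite("pics/w6.png",capture("wrist")[:,:,::-1]);c=get_calibration("wrist")
cv2.imwrite("pics/c6.png",cv2.resize(capture("scene")[150:270,255:405,::-1],None,fx=5,fy=5,interpolation=2))
print(proj(c,(.597,.074,.042)))
np.save('w6.npy',c)
E
```

```text
lin [186.5721  -0.6486   1.0442] rot [-0.0096  0.2869  0.0078] pos [0.5965 0.0742 0.142 ] F [ 0.4232 -0.4607 -0.5281] t 10.8 op 0.4086036780889805 j [ -3.5535  34.0128  90.1048  -0.0022  55.5953 -91.5601]
[315.1577 199.143 ]
```

View pics/w6.png

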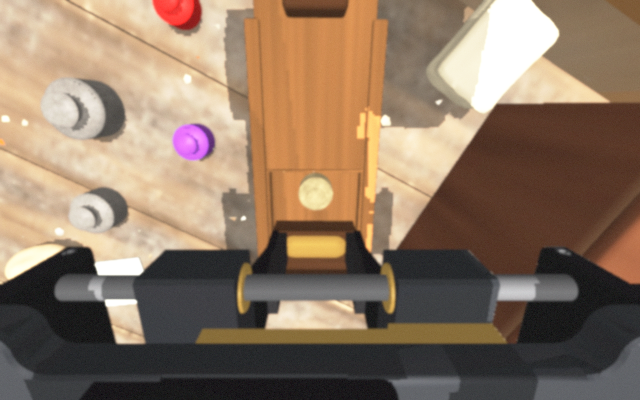

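View pics/c6.png

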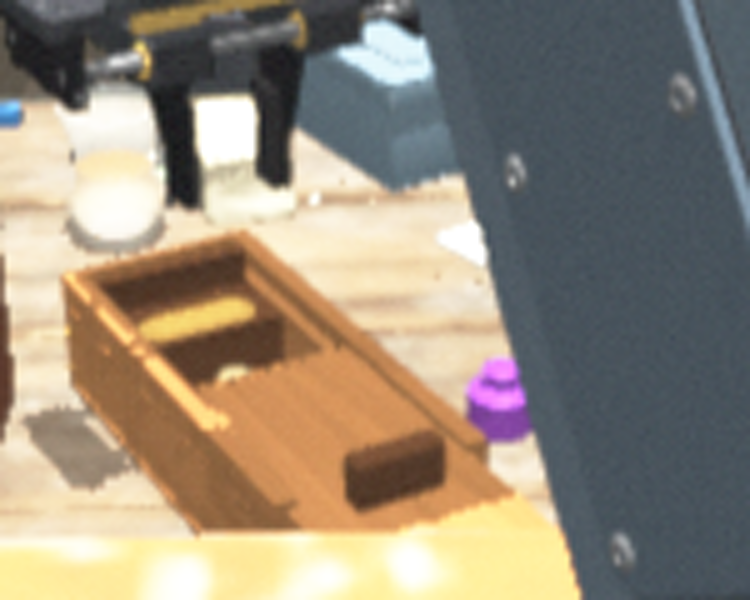

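Emit:
{"fn": "play_rows", "kwargs": {
  "fingers": [255,255,255,255,255,255,255,255,255,255,255,255,255,255,255,255],
  "linear": [
    [15,0,0],
    [45,0,0],
    [80,0,0],
    [115,0,0],
    [150,0,0],
    [175,0,0],
    [187,0,0],
    [187,0,0],
    [187,0,0],
    [187,0,15],
    [187,0,35],
    [187,0,55],
    [187,0,68],
    [187,0,74],
    [187,0,74],
    [187,0,74]
  ],
  "rot": [
    [0,0,0],
    [0,0,0],
    [0,0,0],
    [0,0,0],
    [0,0,0],
    [0,0,0],
    [0,0,0],
    [0,0,0],
    [0,0,0],
    [0,0,0],
    [0,0,0],
    [0,0,0],
    [0,0,0],
    [0,0,0],
    [0,0,0],
    [0,0,0]
  ]
}}

```text
time_s: 12.5
position: [0.4092, 0.0806, 0.0655]
tcp_rot: [[-0.999, 0.035, 0.001], [0.035, 0.999, -0.0], [-0.001, -0.0, -1.0]]
force: [0.5, -0.2, -0.9]
opening: 0.002
```

```bash
python3 - <<'E'
from h import *
import cv2
go((.427,.08,.068),-2)
cv2.imwrite("pics/w7.png",capture("wrist")[:,:,::-1]);c=get_calibration("wrist")
cv2.imwrite("pics/s7.png",cv2.resize(capture("side")[110:210,240:380,::-1],None,fx=5.5,fy=5.5,interpolation=2))
E
```

```text
lin [-17.7663   0.004   -2.4338] rot [-0.0028  0.0651 -0.0021] pos [0.4092 0.0806 0.0655] F [ 0.4951 -0.2076 -0.9132] t 12.5 op 0.002192532585370297 j [ -4.2892  32.5337 119.1286  -0.0004  28.2725 -92.2868]
```

View pics/w7.png

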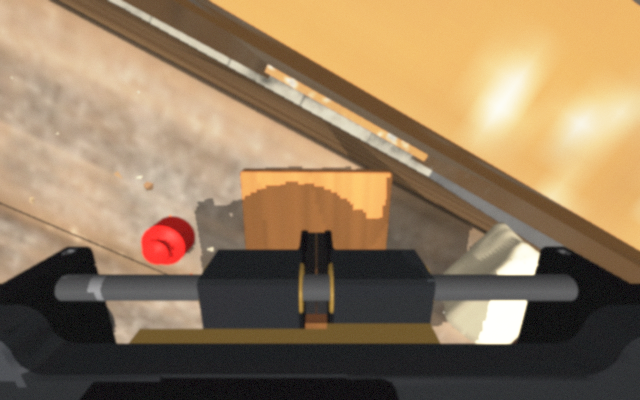

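View pics/s7.png

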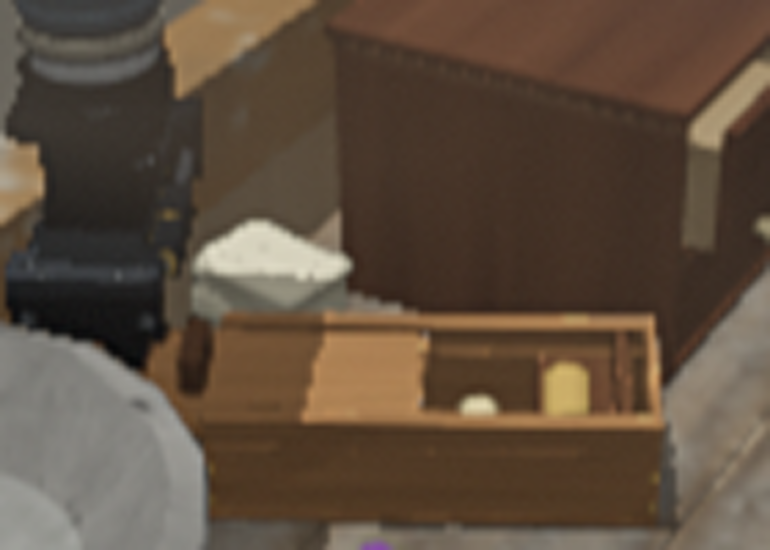

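Emit:
{"fn": "play_rows", "kwargs": {
  "fingers": [255,255,255,255,255,255,255,255,255,255,255,255],
  "linear": [
    [-4,0,-1.5],
    [-9,0,-1.5],
    [-12,0,-1.5],
    [-14,0,-1.5],
    [-16,0,-1.5],
    [-18,0,-1.5],
    [-20,0,-1.5],
    [-22,0,-1.5],
    [-24,0,-1.5],
    [-26,0,-1.5],
    [-28,0,-1.5],
    [-30,0,-1.5]
  ],
  "rot": [
    [0,0,0],
    [0,0,0],
    [0,0,0],
    [0,0,0],
    [0,0,0],
    [0,0,0],
    [0,0,0],
    [0,0,0],
    [0,0,0],
    [0,0,0],
    [0,0,0],
    [0,0,0]
  ]
}}

```text
time_s: 13.8
position: [0.4384, 0.0797, 0.0669]
tcp_rot: [[-0.999, 0.035, 0.0], [0.035, 0.999, -0.0], [-0.0, -0.0, -1.0]]
force: [1.1, -0.2, 0.1]
opening: 0.008
```

```bash
python3 - <<'E'
from h import *
import cv2
s=bot.read_state();print(s['force'],s['position'])
cv2.imwrite("pics/s8.png",cv2.resize(capture("side")[110:210,240:380,::-1],None,fx=5.5,fy=5.5,interpolation=2))
E
```

```text
[ 1.076  -0.2076  0.071 ] [0.4384 0.0797 0.0669]
```

View pics/s8.png

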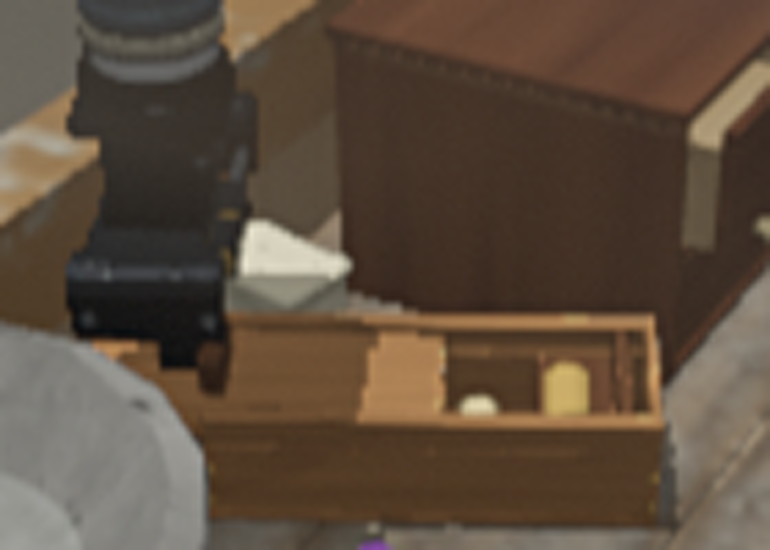

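Emit:
{"fn": "play_rows", "kwargs": {
  "fingers": [255,255,255,255,255,255,255,255,255,255,255,255,255],
  "linear": [
    [-3,0,0],
    [-7,0,0],
    [-11,0,0],
    [-15,0,0],
    [-19,0,0],
    [-23,0,0],
    [-27,0,0],
    [-31,0,0],
    [-35,0,0],
    [-39,0,0],
    [-43,0,0],
    [-45,0,0],
    [-46,0,0]
  ],
  "rot": [
    [0,0,0],
    [0,0,0],
    [0,0,0],
    [0,0,0],
    [0,0,0],
    [0,0,0],
    [0,0,0],
    [0,0,0],
    [0,0,0],
    [0,0,0],
    [0,0,0],
    [0,0,0],
    [0,0,0]
  ]
}}

```text
time_s: 15.15
position: [0.4844, 0.0781, 0.0669]
tcp_rot: [[-0.999, 0.035, 0.0], [0.035, 0.999, -0.0], [-0.0, -0.0, -1.0]]
force: [-0.6, -0.6, 0.4]
opening: 0.004
```

```bash
python3 - <<'E'
from h import *
import cv2
go((.5,.077,.067),-2)
cv2.imwrite("pics/s9.png",cv2.resize(capture("side")[110:210,240:380,::-1],None,fx=5.5,fy=5.5,interpolation=2))
E
```

```text
lin [-15.6199  -0.5086  -0.0601] rot [-0.0011  0.0048  0.0043] pos [0.4844 0.0781 0.0669] F [-0.6244 -0.5918  0.3524] t 15.15 op 0.004157761498459836 j [ -3.9212  35.0547 108.6075  -0.0016  36.3329 -91.9242]
```

View pics/s9.png

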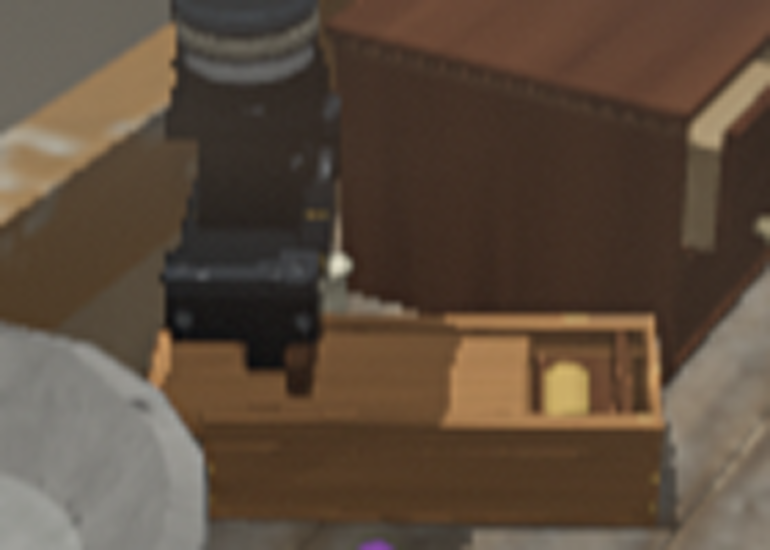

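Emit:
{"fn": "play_rows", "kwargs": {
  "fingers": [255,255,255,255,255,255,255,255],
  "linear": [
    [-2,0,0],
    [-4,0,0],
    [-6,0,0],
    [-8,0,0],
    [-9.5,0,0],
    [-11,0,0],
    [-12.5,0,0],
    [-14,0,0]
  ],
  "rot": [
    [0,0,0],
    [0,0,0],
    [0,0,0],
    [0,0,0],
    [0,0,0],
    [0,0,0],
    [0,0,0],
    [0,0,0]
  ]
}}

```text
time_s: 16.0
position: [0.4982, 0.0776, 0.0669]
tcp_rot: [[-0.999, 0.035, -0.0], [0.035, 0.999, 0.0], [0.0, 0.0, -1.0]]
force: [-0.6, -0.5, 0.3]
opening: 0.007
```

Emit:
{"fn": "play_rows", "kwargs": {
  "fingers": [255,255,255,255],
  "linear": [
    [-1,0,0],
    [-2,0,0],
    [-3,0,0],
    [-4,0,0]
  ],
  "rot": [
    [0,0,0],
    [0,0,0],
    [0,0,0],
    [0,0,0]
  ]
}}

```text
time_s: 16.4
position: [0.5022, 0.0774, 0.067]
tcp_rot: [[-0.999, 0.035, -0.0], [0.035, 0.999, -0.0], [0.0, -0.0, -1.0]]
force: [0.0, -0.3, -0.2]
opening: 0.008
```

Emit:
{"fn": "play_rows", "kwargs": {
  "fingers": [255,255,255,255],
  "linear": [
    [-1,0,0],
    [-2,0,0],
    [-3,0,0],
    [-4,0,0]
  ],
  "rot": [
    [0,0,0],
    [0,0,0],
    [0,0,0],
    [0,0,0]
  ]
}}

```text
time_s: 16.8
position: [0.5057, 0.0774, 0.067]
tcp_rot: [[-0.999, 0.035, -0.001], [0.035, 0.999, 0.0], [0.001, 0.0, -1.0]]
force: [-1.5, 0.3, 1.9]
opening: 0.007
```

Emit:
{"fn": "play_rows", "kwargs": {
  "fingers": [255,255,255],
  "linear": [
    [-1,0,0],
    [-2,0,0],
    [-3,0,0]
  ],
  "rot": [
    [0,0,0],
    [0,0,0],
    [0,0,0]
  ]
}}

```text
time_s: 17.1
position: [0.5085, 0.0772, 0.0669]
tcp_rot: [[-0.999, 0.035, -0.002], [0.035, 0.999, 0.0], [0.002, 0.0, -1.0]]
force: [-3.6, 0.3, 3.0]
opening: 0.001
```

Emit:
{"fn": "play_rows", "kwargs": {
  "fingers": [255,255,255],
  "linear": [
    [-1,0,0],
    [-2,0,0],
    [-3,0,0]
  ],
  "rot": [
    [0,0,0],
    [0,0,0],
    [0,0,0]
  ]
}}

```text
time_s: 17.4
position: [0.5096, 0.0773, 0.0668]
tcp_rot: [[-0.999, 0.035, -0.005], [0.035, 0.999, 0.0], [0.005, 0.0, -1.0]]
force: [-5.6, 0.1, 5.9]
opening: 0.004
```

Emit:
{"fn": "play_rows", "kwargs": {
  "fingers": [255,255,255],
  "linear": [
    [-0.7,0,-0.5],
    [-1.4,0,-1],
    [-2,0,-1.5]
  ],
  "rot": [
    [0,0,0],
    [0,0,0],
    [0,0,0]
  ]
}}

```text
time_s: 17.7
position: [0.5111, 0.0773, 0.0677]
tcp_rot: [[-0.999, 0.035, -0.006], [0.035, 0.999, 0.0], [0.006, 0.0, -1.0]]
force: [-5.2, 0.5, 0.7]
opening: 0.004
```

Emit:
{"fn": "play_rows", "kwargs": {
  "fingers": [255,255,255],
  "linear": [
    [-0.7,0,0],
    [-1.4,0,0],
    [-2,0,0]
  ],
  "rot": [
    [0,0,0],
    [0,0,0],
    [0,0,0]
  ]
}}

```text
time_s: 18.0
position: [0.5134, 0.0772, 0.0677]
tcp_rot: [[-0.999, 0.035, -0.006], [0.035, 0.999, 0.0], [0.006, 0.0, -1.0]]
force: [-5.3, -0.6, 0.3]
opening: 0.006
```

Emit:
{"fn": "play_rows", "kwargs": {
  "fingers": [255,255,255,255],
  "linear": [
    [-1,0,0],
    [-2,0,0],
    [-3,0,0],
    [-4,0,0]
  ],
  "rot": [
    [0,0,0],
    [0,0,0],
    [0,0,0],
    [0,0,0]
  ]
}}

```text
time_s: 18.4
position: [0.5202, 0.0768, 0.0683]
tcp_rot: [[-0.999, 0.035, -0.0], [0.035, 0.999, -0.0], [0.0, -0.0, -1.0]]
force: [-3.4, -0.4, -0.8]
opening: 0.003
```

Emit:
{"fn": "play_rows", "kwargs": {
  "fingers": [255,255,255,255],
  "linear": [
    [-1,0,0],
    [-2,0,0],
    [-3,0,0],
    [-4,0,0]
  ],
  "rot": [
    [0,0,0],
    [0,0,0],
    [0,0,0],
    [0,0,0]
  ]
}}

```text
time_s: 18.8
position: [0.5253, 0.0766, 0.0686]
tcp_rot: [[-0.999, 0.035, 0.002], [0.035, 0.999, -0.0], [-0.002, -0.0, -1.0]]
force: [-0.0, -0.5, -0.1]
opening: 0.005
```

Emit:
{"fn": "play_rows", "kwargs": {
  "fingers": [255,255,255],
  "linear": [
    [-0.7,0,0],
    [-1.4,0,0],
    [-2,0,0]
  ],
  "rot": [
    [0,0,0],
    [0,0,0],
    [0,0,0]
  ]
}}

```text
time_s: 19.1
position: [0.5272, 0.0765, 0.0688]
tcp_rot: [[-0.999, 0.035, 0.002], [0.035, 0.999, -0.0], [-0.002, -0.0, -1.0]]
force: [0.9, -0.4, 0.0]
opening: 0.006
```

Emit:
{"fn": "play_rows", "kwargs": {
  "fingers": [255,255,255],
  "linear": [
    [-0.7,0,0.5],
    [-1.4,0,1],
    [-2,0,1]
  ],
  "rot": [
    [0,0,0],
    [0,0,0],
    [0,0,0]
  ]
}}

```text
time_s: 19.4
position: [0.5282, 0.0765, 0.0674]
tcp_rot: [[-0.999, 0.035, 0.0], [0.035, 0.999, -0.0], [-0.0, -0.0, -1.0]]
force: [0.1, -0.5, 0.6]
opening: 0.002
```

Emit:
{"fn": "play_rows", "kwargs": {
  "fingers": [255,255,255],
  "linear": [
    [-0.6,0,0],
    [-1.2,0,0],
    [-1.8,0,0]
  ],
  "rot": [
    [0,0,0],
    [0,0,0],
    [0,0,0]
  ]
}}

```text
time_s: 19.7
position: [0.5295, 0.0765, 0.0674]
tcp_rot: [[-0.999, 0.035, -0.001], [0.035, 0.999, 0.0], [0.001, -0.0, -1.0]]
force: [-1.2, 0.2, 1.5]
opening: 0.004
```

Emit:
{"fn": "play_rows", "kwargs": {
  "fingers": [255,255,255],
  "linear": [
    [-0.6,0,0],
    [-1.2,0,0],
    [-1.8,0,0]
  ],
  "rot": [
    [0,0,0],
    [0,0,0],
    [0,0,0]
  ]
}}

```text
time_s: 20.0
position: [0.53, 0.0765, 0.0673]
tcp_rot: [[-0.999, 0.035, -0.004], [0.035, 0.999, 0.0], [0.004, 0.0, -1.0]]
force: [-4.5, 0.2, 3.0]
opening: 0.007
```

Emit:
{"fn": "play_rows", "kwargs": {
  "fingers": [255,255,255],
  "linear": [
    [-0.6,0,0],
    [-1.2,0,0],
    [-1.8,0,0]
  ],
  "rot": [
    [0,0,0],
    [0,0,0],
    [0,0,0]
  ]
}}

```text
time_s: 20.3
position: [0.53, 0.0766, 0.0672]
tcp_rot: [[-0.999, 0.035, -0.007], [0.035, 0.999, 0.0], [0.007, -0.0, -1.0]]
force: [-7.5, -0.5, 6.9]
opening: 0.006
```

Emit:
{"fn": "play_rows", "kwargs": {
  "fingers": [255,255,255,255],
  "linear": [
    [-0.8,0,-0.6],
    [-1.6,0,-1.2],
    [-2.2,0,-1.5],
    [-2.2,0,-1.5]
  ],
  "rot": [
    [0,0,0],
    [0,0,0],
    [0,0,0],
    [0,0,0]
  ]
}}

```text
time_s: 20.7
position: [0.5302, 0.0773, 0.0676]
tcp_rot: [[-0.999, 0.035, -0.012], [0.035, 0.999, 0.001], [0.012, 0.001, -1.0]]
force: [-7.9, 1.8, -0.3]
opening: 0.006
```

Emit:
{"fn": "play_rows", "kwargs": {
  "fingers": [255,255,255,255],
  "linear": [
    [-0.8,0,0],
    [-1.6,0,0],
    [-2,0,0],
    [-2,0,0]
  ],
  "rot": [
    [0,0,0],
    [0,0,0],
    [0,0,0],
    [0,0,0]
  ]
}}

```text
time_s: 21.1
position: [0.5302, 0.0773, 0.0674]
tcp_rot: [[-0.999, 0.035, -0.016], [0.035, 0.999, 0.002], [0.016, 0.001, -1.0]]
force: [-9.8, 2.0, 1.9]
opening: 0.003
```

```bash
python3 - <<'E'
from h import *
import cv2
go((.5,.077,.067),-2)
cv2.imwrite("pics/s10.png",cv2.resize(capture("side")[110:210,240:380,::-1],None,fx=5.5,fy=5.5,interpolation=2))
E
```

```text
lin [30.1591 -1.3694  0.86  ] rot [ 0.0604 -0.9172  0.0128] pos [0.5302 0.0773 0.0674] F [-9.8131  1.9924  1.9106] t 21.1 op 0.002868531841941067 j [ -3.6784  37.2524 101.4      0.0496  42.2662 -91.7282]
```

View pics/s10.png

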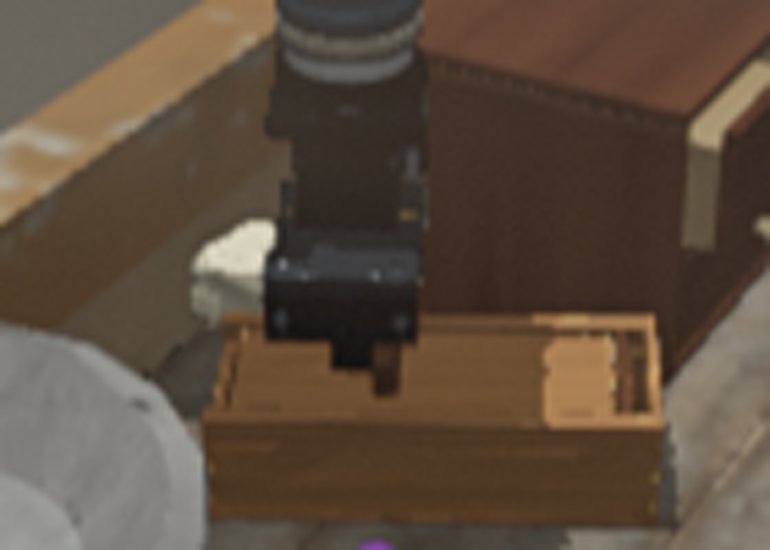

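Emit:
{"fn": "play_rows", "kwargs": {
  "fingers": [255,255,255,255],
  "linear": [
    [-0.8,0,0],
    [-1.6,0,0],
    [-2,0,0],
    [-2,0,0]
  ],
  "rot": [
    [0,0,0],
    [0,0,0],
    [0,0,0],
    [0,0,0]
  ]
}}

```text
time_s: 21.55
position: [0.5302, 0.0773, 0.0674]
tcp_rot: [[-0.999, 0.035, -0.02], [0.034, 0.999, 0.002], [0.02, 0.001, -1.0]]
force: [-13.7, 1.1, 6.7]
opening: 0.003
```

Emit:
{"fn": "play_rows", "kwargs": {
  "fingers": [255,255,255,255,255,255,255,255,255,255,255,255,255],
  "linear": [
    [3,0,0],
    [6,0,0],
    [10,0,0],
    [16,0,0],
    [22,0,0],
    [25,0,-5],
    [25,0,-15],
    [25,0,-35],
    [25,0,-60],
    [25,0,-80],
    [25,0,-90],
    [25,0,-90],
    [25,0,-90]
  ],
  "rot": [
    [0,0,0],
    [0,0,0],
    [0,0,0],
    [0,0,0],
    [0,0,0],
    [0,0,0],
    [0,0,0],
    [0,0,0],
    [0,0,0],
    [0,0,0],
    [0,0,0],
    [0,0,0],
    [0,0,0]
  ]
}}

```text
time_s: 22.85
position: [0.5146, 0.077, 0.1589]
tcp_rot: [[-0.999, 0.035, 0.0], [0.035, 0.999, -0.0], [-0.0, -0.0, -1.0]]
force: [-0.2, -0.5, 0.4]
opening: 0.005
```

```bash
python3 - <<'E'
from h import *
import cv2
go((.5,.077,.067),-2)
cv2.imwrite("pics/s11.png",cv2.resize(capture("side")[110:250,230:390,::-1],None,fx=4.5,fy=4.5,interpolation=2))
cv2.imwrite("pics/w11.png",capture("wrist")[:,:,::-1]);c=get_calibration("wrist");np.save("w11.npy",c)
cv2.imwrite("pics/c11.png",cv2.resize(capture("scene")[150:270,255:405,::-1],None,fx=5,fy=5,interpolation=2))
E
```

```text
lin [14.5873 -0.5016 91.8931] rot [-0.0008  0.0064  0.0027] pos [0.5146 0.077  0.1589] F [-0.2492 -0.5019  0.3947] t 22.85 op 0.005163693196563168 j [ -3.8077  27.4267 100.7384  -0.0007  51.8285 -91.81  ]
```

View pics/s11.png

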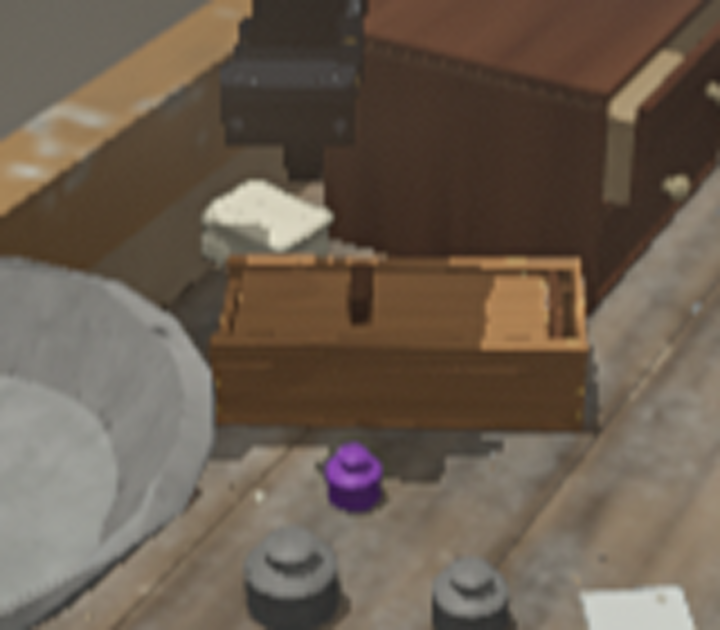

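View pics/w11.png

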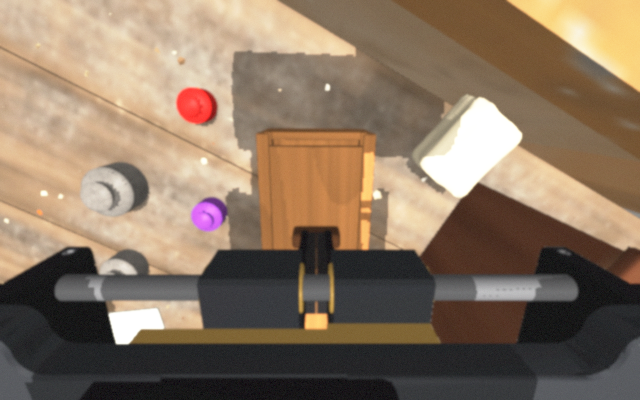

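View pics/c11.png

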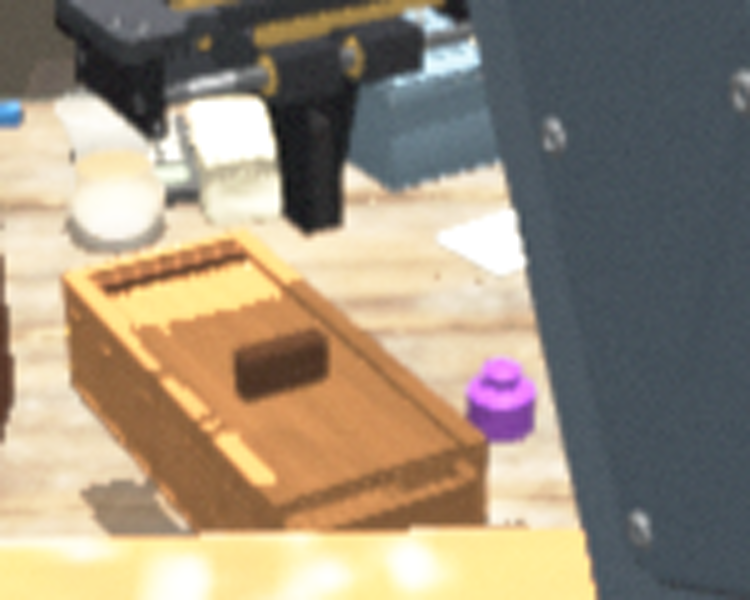

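```bash
python3 - <<'E'
from h import *
c=np.load("w11.npy",allow_pickle=True).item()
for n,u,v,z in[('tail',316,144,.06),('tail end L',272,146,.06),('tail end R',360,144,.06),('boxL',258,131,.0675),('boxR',376,131,.0675)]:print(n,plane(c,(u,v),z))
print(bot.hand_in())
E
```

```text
tail [0.4639 0.0794 0.06  ]
tail end L [0.4642 0.0404 0.06  ]
tail end R [0.4652 0.1184 0.06  ]
boxL [0.4502 0.0307 0.0675]
boxR [0.4538 0.1308 0.0675]
the job is handed in; nothing more can be done
None
```

I put the brass weight upright in the box, slid the lid shut until it was against its stop, and handed the job in at about 23 s. The hand-in gives no verdict.

- **Weight:** I gripped it by its knob, lowered it through the gap and felt the floor at about 5 N. Then I opened the fingers and pulled clear. The pictures showed it standing upright.
- **Lid:** I pushed it by the bar. It climbed the ridge at about 5–6 N, and the push then fell to about 0 as the lid dropped. It stopped dead at TCP x = 0.530, about 25 mm after the first ridge contact. I raised the push to about 14 N, with no further movement, and then let go.
- **Last checks:** The lid looked flat and square, and its tail measured about 12 mm inside the box's low end. That puts the nose near box x +93 to +97 mm, where +85.5 mm is needed. The bystanders look unmoved, but I judged that by eye, and the oval soap was not in the last close views. The gripper is clear of everything.
- **Disagreements:**
    - The wrist and side cameras differed by 3–5 mm on the weight's x position. I used the middle value, and the grip held.
    - The fingers read about 15 mm on the 20 mm knob. I didn't find out why.
    - I couldn't measure the lid's lift on the ridge directly; the forces and positions fit it.

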